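Clamp a panel on edge behind a safety catch

TASK

Take the square plywood panel off the sloping drying rest and stand it upright on its thin edge on the clamp's bed, in the slot between the fence and the jaw and midway along the fence, and let go of it. Then flip the safety catch right over to the side, away from the panel, and only after that pull the lever towards the robot until it reaches its stop, so that the jaw grips the panel. Finish still holding the lever there (it springs back if released), and leave everything else on the table where it is.

Things in the scene. Friction and masses are not known exactly. Their poses are not given: they have to be found in the camera images.
- panel: loose square plywood panel, 120 x 120 x 16 mm, about 150 g; edges and faces all alike. Starts leaning back at 45 degrees on the drying rest, top edge towards the robot. Origin: middle of its lower edge face; x along the thickness (at the start up and away from the robot), y along the lower edge, z from the lower to the top edge
- panel_mid (a point): centre of the panel's volume, 60 mm from its origin along its z
- rest: fixed light-wood drying rest, base 170 x 130 x 10 mm. Two bars, 94 mm apart, slope at 45 degrees under the panel's left and right margins, to 15 mm from its top edge; between them a finger fits under the panel. A lip carries its lower edge, whose middle is 45 mm above the table. Origin: on the table; x: the way the slope falls, away from the robot; z up
- clamp: fixed clamp, base board 190 x 310 mm, top (the bed) 12 mm above the table. Origin: on the table under the middle of the fence's face; x away from the robot across fence, slot, jaw; y left along the fence; z up. The fence is a wooden bar 150 mm long, 18 mm thick, 68 mm above the bed; its face is the plane x = 0, looking to +x. The panel stands at x > 0, thickness along x, middle at y = 0
- bay (a point): point on the bed, 12 mm above the table, at the middle of the fence's face; clamp's axes. The open jaw leaves the slot from x = 0 to x = 25 mm free (wider higher up)
- jaw: sprung wooden jaw, 90 mm long and 18 mm high, beyond the slot, carried by the lever's shaft; top 68 mm above the table when open. Meets a panel standing against the fence at a lever value of about 0.6, then a spring presses it on. Origin: on the shaft's axis
- shaft (a point): point on the axis of the lever's shaft level with the middle of the handle: clamp x = 44 mm, y = -195 mm, 30 mm above the table. The axis runs along the clamp's y
- handle (a point): round wooden bar handle, 18 mm thick, 80 mm long along the clamp's y, standing out to the right of the steel lever arm (at clamp y = -150 mm). This point: middle of the bar, 170 mm from the shaft's axis. At lever 0 it leans away from the robot, 0.78 rad from upright, 151 mm above the table; at the stop it is 0.07 rad past upright towards the robot
- lever (a joint): lever angle, rad: 0 at rest, grows as the handle comes towards the robot (clamp -x) on an arc about the shaft; hard stop at 0.85. A spring returns it: about 3 N at the handle to start, 10 N at the stop with a panel in the jaw. With the catch up it is blocked at about 0.1
- catch (a joint): angle of the flip catch, rad: near 0 (up to 0.2) it stands up in front of the lever arm and blocks it; grows as it swings over to the right (clamp -y), away from the panel, to lie flat at its stop at 1.5. Light friction; past about 0.9 it falls over by itself and stays down
- thumb (a point): steel thumb pin of the catch, 12 mm thick, 68 mm long, sticking out from it towards the robot (clamp -x), with an 18 mm ball on the end. This point: middle of the pin, at clamp x = -16 mm, 50 mm from the catch's pivot and above it when the catch is up. The pivot runs along the clamp's x at clamp y = -150 mm, 28 mm above the table
- pen_jar: bystander, loose: glass jar, 76 mm across, full of upright marker pens, 160 mm tall in all; leave it alone. Origin: under its middle
- glue: bystander, loose: white glue bottle, 52 mm across, 120 mm tall; leave it alone. Origin: under its middle
- tape: bystander, loose: cardboard ring (empty tape core) lying flat, 90 mm across, 24 mm high; leave it alone. Origin: under its middle
- disc: bystander, loose: round plywood blank lying flat, 100 mm across, 12 mm thick; leave it alone. Origin: under its middle
- tin: bystander, loose: closed metal tin, 72 mm across, 60 mm tall; leave it alone. Origin: under its middle
- carton: bystander, loose: closed cardboard box, 110 x 160 x 50 mm; leave it alone. Origin: under its middle
- roller: bystander, loose: small hand roller lying down, 150 mm long; leave it alone. Origin: under its middle
Things that resemble listed ones, but are neither listed nor needed, are in the scene too. Leave any black look-alike of the panel alone.

How it is judged:
By the outcome, as a careful person would: the job done as asked, in the order asked, and still so for the second after the job is handed in, while the arm keeps its last pose, push and grip.
It also fails if it takes over 70 s, if anything falls off the work surface, if the arm or the gripper's body presses on something with over 40 N, if the wrist force passes 120 N, or if a joint passes its speed limit or range.

ROBOT

A 6-joint arm with a two-finger parallel gripper is mounted at the origin on the work surface. World frame = base frame: x ahead of the robot, y to its left, z up, the work surface at z = 0. Lengths are in m, angles in rad, forces in N, time in s.
With the tool pointing down it reaches from about 0.25 to 0.725 m from the base axis. Payload 4 kg.
Tool frame: the origin (TCP) lies on the centre line of the jaws, within the pads' length; the fingertips stand 17 mm ahead of it and the grasp point (between the pads) lies 2 mm behind it; z points along the fingers, y is the line along which they close (so a half turn about z gives the same grasp; the last joint's range is limited). The gripper opens to 85 mm and grips with 20 to 120 N. Pads are 22 mm wide; open, the fingers measure 114 mm over their backs; the gripper's body (76 mm by 85 mm) begins 54 mm behind the grasp point. The pads swing forward as they close: fully open they stand 13 mm farther back than shut.
Start: joints at [1.136, 0.241, 0.005, 1.335, 0, 1.571], TCP at [0.211, 0.453, 0.248] pointing down, gripper open.
Joint ranges: [-2.72, 2.72], [-1.05, 1.87], [-1.09, 1.28], [-1.99, 2.15], [-1.42, 1.44], [-3.14, 3.14]. Speed limits (rad/s): [2.79, 2.79, 3.14, 3.14, 3.14, 3.14].

INTERFACE

Orientations are given as a unit quaternion [x, y, z, w].
In Python, from workcell import * gives the robot as it stands. The module is installed in compiled form; this text tells all that it offers.
- The arm moves only by the tool send_rows, never from a script. Its argument "steps" is a list of rows, each a list of 3 entries, a list of its own where there are three numbers: the shift along the world's x, y, z in m, then the turn about the world's z in rad, then the opening, from -1 (shut) to 1 (fully open). In form: [[[dx, dy, dz], turn, hand], ...]. A call has 1 to 12 rows; each row is the pose to reach, as a shift and turn from the pose commanded when the call began; what a row does not reach only later rows make up. A row lasts 1/10 s, in which the tool goes at most 50 mm and 8.59 degrees, less where a joint would pass 70% of its speed; a pose out of reach is approached as far as the arm can. A call with a gripper value outside its range is refused whole. The fingers move at their own pace and stop on an object; "newtons" is the grip in N (left out, the last holds). Time passes only in rows, so rows that repeat a pose let the fingers close. It gives the time, the measured TCP pose, the force, the opening and the grip force at its end, in the units of the state.
- state(): the state, without advancing time (a new reading comes with each control period).
- capture(name): name is "side" or "top" or "wrist"; returns (picture, depth): 400x640x3 uint8, red, green, blue; 400x640 float32, m along the optical axis (not along the pixel's ray), 0 where there is no reading.
- camera_model(name): a dict with "K" (3x3 intrinsics, pixels), "D" ([k1, k2, p1, p2, k3] as OpenCV has them; the pictures are not rectified), "position" and "orientation" of the camera in the world. Camera axes: x right, y down, z forward; pixel columns grow to the right and rows downward; lengths in m; the calibration is good to about 2 mm. A picture is of the moment at which its call begins: read the wrist's pose just before it. camera_model takes no time and is no camera call; for the wrist camera it gives the pose at the moment of the call.
- job_done(): hands the job in; it is judged then, once.
Trained networks look in the newest picture that a camera, given by its name, has taken for a name from the list of things; names that differ only in an ending like _2 or _b are one class to them, and where a whole thing is asked for, a point or a joint stands for the part that bears it (a point fixed in the world has none). Each returns a list of dicts, best first, with "conf" (0 to 1); they miss things now and then, are a little off and sometimes report something else, mostly with a low value. They report only what shows in the picture. A call takes as long as a camera call. They do not tell look-alikes from the thing itself.
- boxes_of(camera, name): "rect" ([left, top, right, bottom] in pixels, round what is visible of it).
- regions_of(camera, name): "mask" (400x640 bool, what is visible of it) and "rect" ([left, top, right, bottom] in pixels, round what is visible of it).
The state is a dict: "time": time; "joint_pos": joint angles; "joint_vel": joint speeds; "joint_torque": joint torques, N m; "ee_pos": TCP position; "eef_rot": TCP orientation; "ft_force": force on the tool from outside, world axes, zero at the start; "wrist_torque": the same for the moment, N m; "opening": finger opening in m; "grip_force": force on a finger pad.
Only numpy, scipy, OpenCV 4.12 (cv2) and the standard library are available. Lean on these libraries where they do the work, as an engineer would, in place of code of your own. Each camera call takes 0.05 s, during which the arm holds its last target. There are 200 camera calls.

## Working session

There is one attempt and no reset: what is moved stays moved. The work goes in short steps, Python scripts to look and compute and a tool call to move; the robot and the scene stay as the last step left them, time stands still between calls to the robot, and variables do not carry over. Pictures are saved under pics/ and viewed, at most 10 in all, crops included, and the job is handed in when it is done.

Besides the shell and the picture viewer there is one more tool, called as name(argument=value, ...) on one line, values as JSON. send_rows: Moves the arm, as the interface text tells. Its arguments: {"type":"object","properties":{"steps":{"type":"array"},"newtons":{"type":"number"}},"required":["steps"]}

```bash
mkdir -p pics
cat > h.py <<'E'
from workcell import *
import numpy as np, cv2
from scipy.spatial.transform import Rotation as R
def cloud(cam, depth, m=None):
    m=m or camera_model(cam); K=np.array(m["K"]);D=np.array(m["D"],float)
    v,u=np.mgrid[0:400,0:640]
    p=cv2.undistortPoints(np.stack([u,v],-1).reshape(-1,1,2).astype(np.float64),K,D).reshape(400,640,2)
    P=np.dstack([p,np.ones((400,640))])*depth[...,None]
    W=P@R.from_quat(m["orientation"]).as_matrix().T+np.array(m["position"])
    W[depth==0]=np.nan
    return W
def save(n,img): cv2.imwrite("pics/"+n,img[...,::-1])
E
python3 - <<'E'
from h import *
for c in("top","side"):
    im,d=capture(c); np.savez(c+".npz",im=im,W=cloud(c,d)); save(c+".png",im)
    print(c,camera_model(c)["position"])
    W=cloud(c,d)
    for n in("panel","rest","clamp","jaw","handle","thumb","catch"):
        for r in regions_of(c,n)[:3]:
            print(n,round(r["conf"],2),np.round(r["rect"]),np.round(np.nanmedian(W[r["mask"]],0),3))
s=state();print(s["time"],s["ee_pos"],s["eef_rot"],s["opening"],s["ft_force"])
E
```

```text
top [ 0.40586745 -0.0135577   1.25143325]
panel 0.83 [163. 247. 224. 305.] [0.309 0.351 0.015]
rest 0.77 [191. 158. 258. 228.] [0.509 0.253 0.01 ]
clamp 0.92 [298. 162. 431. 258.] [ 0.465 -0.12   0.012]
jaw 0.68 [320. 214. 356. 226.] [ 0.467 -0.057  0.058]
handle 0.68 [320. 164. 431. 228.] [ 0.521 -0.2    0.083]
handle 0.63 [323. 212. 355. 226.] [ 0.467 -0.06   0.058]
thumb 0.6 [392. 206. 404. 252.] [ 0.452 -0.213  0.083]
catch 0.52 [387. 206. 402. 252.] [ 0.45  -0.213  0.082]
side [ 0.24650123 -0.68828537  0.72077001]
panel 0.85 [278. 122. 324. 150.] [0.53  0.228 0.119]
panel 0.56 [202. 145. 254. 175.] [0.311 0.338 0.015]
rest 0.79 [274. 129. 336. 178.] [0.526 0.244 0.01 ]
clamp 0.86 [268. 200. 422. 316.] [ 0.46  -0.17   0.013]
clamp 0.66 [225. 180. 261. 207.] [0.319 0.157 0.011]
jaw 0.57 [306. 209. 330. 243.] [ 0.464 -0.071  0.057]
handle 0.89 [308. 207. 425. 276.] [ 0.529 -0.212  0.087]
handle 0.43 [271. 128. 335. 178.] [0.524 0.246 0.01 ]
thumb 0.77 [305. 254. 359. 280.] [ 0.452 -0.218  0.082]
catch 0.71 [306. 252. 358. 281.] [ 0.45  -0.218  0.083]
catch 0.23 [280. 122. 327. 153.] [0.527 0.221 0.126]
0.8 [0.21060974 0.45349481 0.24833708] [2.15665790e-01 9.76467237e-01 3.48856467e-05 3.83626637e-06] 0.0856552650633559 [ 0.15723521 -0.34152516 -0.48867155]
```

View pics/top.png

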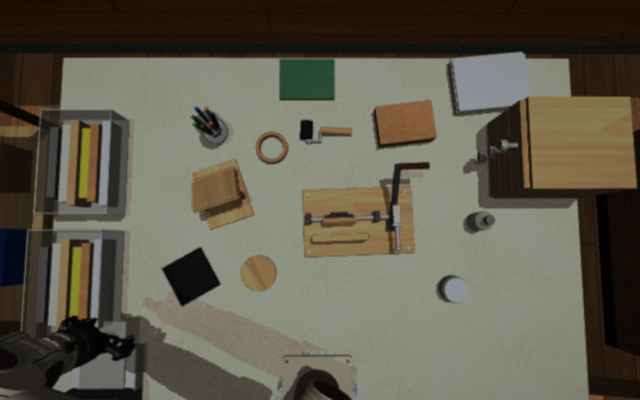

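View pics/side.png

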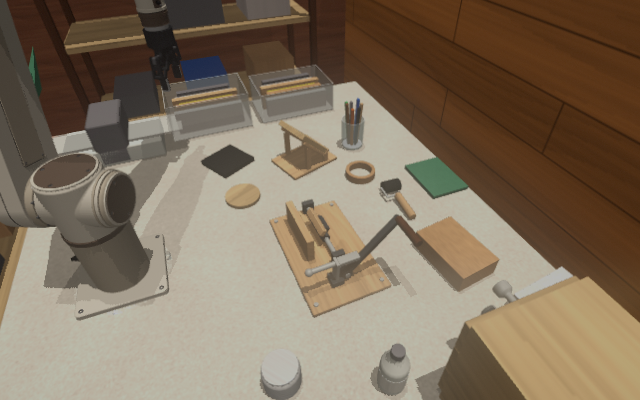

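The top view (x up, y left) shows three candidates for the panel:
- The plywood square on the rest, at (217,187).
- A black square lying flat, at (191,277).
- A round disc, at (258,273).

I choose the one leaning on the rest. The clamp is at (358,222), the catch pin at (397,235) and the handle at (412,166). Next I check the choice in a close crop and fit the poses.

Run:
```python
from h import *
z=np.load("top.npz");im,W=z["im"],z["W"]
zs=np.load("side.npz");
a=cv2.resize(im[150:240,180:270],None,fx=4,fy=4,interpolation=2); b=cv2.resize(im[155:265,295:435],None,fx=3,fy=3,interpolation=2)
c=np.zeros((360,790,3),np.uint8); c[:360,:360]=a; c[:330,365:785]=b; save("crop.png",c)
def fit(W,name):
  P=W.reshape(-1,3); m=(abs(P[:,0]-.52)<.13)&(abs(P[:,1]-.25)<.13)&(P[:,2]>.05)&(P[:,2]<.16); P=P[m]
  # ransac plane with 45deg tilt
  rng=np.random.default_rng(0);best=0
  for _ in range(500):
    q=P[rng.choice(len(P),3,False)];n=np.cross(q[1]-q[0],q[2]-q[0]);l=np.linalg.norm(n)
    if l<1e-5: continue
    n/=l; n*=np.sign(n[2])
    if not .6<n[2]<.8: continue
    i=abs((P-q[0])@n)<.003
    if i.sum()>best: best=i.sum();I=i
  Q=P[I];c=Q.mean(0);n=np.linalg.svd(Q-c,full_matrices=False)[2][2];n*=np.sign(n[2])
  yaw=np.arctan2(n[1],n[0]); u=np.array([-np.sin(yaw),np.cos(yaw),0]);t=np.cross(n,u)
  a=(Q-c)@u;b=(Q-c)@t
  lo=lambda v:np.percentile(v,[0.5,2,98,99.5])
  print(name,best,"n",n.round(3),"yaw",yaw.round(3),"c",c.round(3),"u",lo(a).round(3),"t",lo(b).round(3),t.round(2))
  return
fit(W,"top");fit(zs["W"],"side")
# base board of rest and clamp
for (cx,cy,r,h0,h1,nm) in((.52,.25,.14,.006,.014,"restbase"),(.45,-.1,.2,.008,.016,"clampbase"),(.42,-.06,.1,.074,.086,"fence")):
  for nn,V in(("top",W),("side",zs["W"])):
    P=V.reshape(-1,3);m=(abs(P[:,0]-cx)<r)&(abs(P[:,1]-cy)<r)&(P[:,2]>h0)&(P[:,2]<h1)
    rr=cv2.minAreaRect((P[m][:,:2]*1000).astype(np.float32));print(nm,nn,m.sum(),np.round(rr[0],1),np.round(rr[1],1),round(rr[2],1),"zmed",np.median(P[m][:,2]).round(4))
m=(W[...,0]>.3)&(W[...,0]<.7)&(W[...,1]<-.1)&(W[...,1]>-.33)&(W[...,2]>.12)&(W[...,2]<.2)
print("high handle pts",m.sum(),np.nanmin(W[m],0) if m.any() else'',np.nanmax(W[m],0),np.nanmedian(W[m],0))
```

```text
top 1197 n [0.667 0.225 0.711] yaw 0.325 c [0.546 0.273 0.096] u [-0.059 -0.057  0.058  0.059] t [-0.065 -0.063  0.057  0.058] [-0.67 -0.23  0.7 ]
side 143 n [-0.684 -0.238  0.69 ] yaw -2.807 c [0.504 0.258 0.13 ] u [-0.06  -0.058  0.058  0.06 ] t [-0.008 -0.008  0.008  0.008] [0.65 0.23 0.72]
restbase top 1238 [509.7 243.3] [253.5 278.1] 83.7 zmed 0.0094
restbase side 966 [542.4 243.1] [169.4 321.4] 35.6 zmed 0.0097
clampbase top 5048 [ 467.3 -114.3] [340.2 314.6] 81.1 zmed 0.0115
clampbase side 5569 [511.7 -88.6] [288.  365.4] 2.0 zmed 0.0116
fence top 375 [417.  -61.8] [ 17.9 149.2] 2.1 zmed 0.0792
fence side 363 [417.5 -62.5] [ 18.3 151.7] 2.2 zmed 0.0795
high handle pts 336 [ 0.55409129 -0.28419323  0.12117063] [ 0.60648384 -0.1969878   0.16252577] [ 0.59239611 -0.2237661   0.15509896]
```

View pics/crop.png

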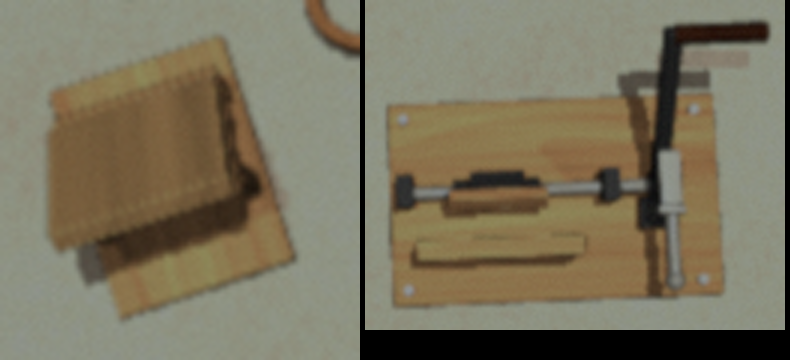

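The crop confirms a plywood square leaning on the light rest (left half, about (150,170)). The fits are consistent: the panel is tilted 45°, is 120 mm square, and its lower edge is 46 mm up. The clamp is yawed about 0.037 rad. I move above the panel's top edge with the fingers aligned to the slope.

send_rows(steps=[[[0.04,-0.02,0],-0.1,1],[[0.08,-0.045,0],-0.2,1],[[0.12,-0.07,0],-0.3,1],[[0.16,-0.095,0],-0.4,1],[[0.2,-0.12,0],-0.5,1],[[0.24,-0.145,0],-0.62,1],[[0.28,-0.17,0],-0.73,1],[[0.315,-0.187,0],-0.811,1],[[0.315,-0.187,0],-0.811,1],[[0.315,-0.187,0],-0.811,1]])

```text
time: 1.8
ee_pos: [0.526, 0.2657, 0.2477]
eef_rot: [0.584, 0.812, -0.0, -0.0]
ft_force: [-0.6, -0.7, 0.2]
opening: 0.0853
grip_force: 0.0
```

Run:
```python
from h import *
s=state();print(s["time"],s["ee_pos"],s["eef_rot"],s["joint_pos"],s["ft_force"])
m=camera_model("wrist");im,d=capture("wrist");W=cloud("wrist",d,m);save("w1.png",im)
P=W.reshape(-1,3);P=P[np.isfinite(P[:,0])]
# fingers are near camera: points within 0.15 of tcp above z .15
e=np.array([.948,.319]);c=np.array([.5827,.2855])
sz=np.c_[(P[:,:2]-c)@e,(P[:,:2]-c)@[-e[1],e[0]],P[:,2]]
f=sz[(sz[:,2]>.18)];print("fingers",len(f),f.min(0) if len(f) else'',f.max(0) if len(f) else'')
for y0 in(-.05,0,.05):
  q=sz[abs(sz[:,1]-y0)<.004];q=q[(q[:,2]>.04)&(q[:,2]<.18)];
  i=q[:,2].argmax();print(y0,len(q),"top",q[i].round(4))
q=sz[(sz[:,2]>.05)&(sz[:,2]<.16)&(abs(sz[:,0]+sz[:,2]-.0565)<.006)];print(len(q),np.percentile(q[:,1],[1,99]).round(3),np.median(q[:,0]+q[:,2]).round(4),np.polyfit(q[:,0],q[:,2],1))
```

```text
1.8 [0.52603845 0.26573993 0.24765274] [ 5.83997521e-01  8.11755184e-01 -4.47605708e-04 -4.64036381e-04] [4.67577225e-01 4.22421110e-01 2.60804372e-01 1.41040203e+00
 4.10326077e-04 1.71486639e+00] [-0.59797438 -0.68303775  0.21735795]
fingers 36772 [-0.13462072 -0.01242086  0.24172017] [0.01485261 0.01917977 0.32087853]
-0.05 2767 top [ 0.1538 -0.0529  0.1563]
0 1430 top [-0.0774 -0.0023  0.1343]
0.05 1102 top [-0.0776  0.0505  0.1349]
12233 [-0.059  0.059] 0.0565 [-0.99143431  0.0567591 ]
```

View pics/w1.png

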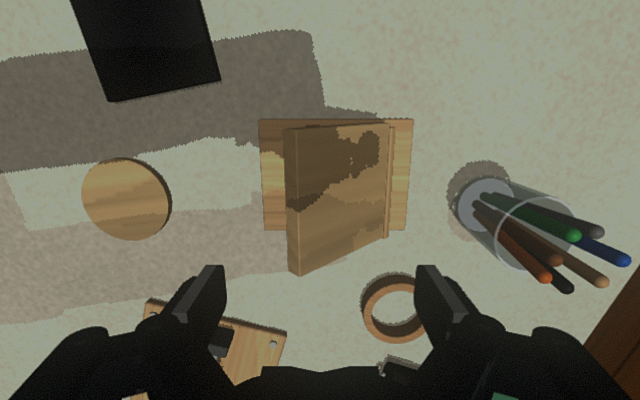

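The wrist view agrees: the panel sits at pixels (285–390, 120–275), the lip at x≈390, and the open fingertips are about 5 mm ahead of the TCP. I descend astride the top edge and partly close.

send_rows(steps=[[[0,0,-0.04],0,1],[[0,0,-0.08],0,1],[[0,0,-0.12],0,1],[[0,0,-0.144],0,1],[[0,0,-0.144],0,0.7],[[0,0,-0.142],0,0.5],[[0,0,-0.142],0,0.41],[[0,0,-0.142],0,0.41]], newtons=30)

```text
time: 2.65
ee_pos: [0.5268, 0.2675, 0.1088]
eef_rot: [0.583, 0.812, 0.002, 0.001]
ft_force: [0.7, 0.0, 0.7]
opening: 0.06
grip_force: 0.0
```

send_rows(steps=[[[0.005,0.002,0.008],0,0.3],[[0.011,0.004,0.016],0,0.18],[[0.016,0.005,0.024],0,0.08],[[0.016,0.005,0.024],0,0.08],[[0.023,0.008,0.028],0,0.0],[[0.03,0.01,0.032],0,-0.1],[[0.038,0.013,0.036],0,-0.2],[[0.038,0.013,0.036],0,-0.2]])

```text
time: 3.45
ee_pos: [0.5652, 0.28, 0.1429]
eef_rot: [0.584, 0.812, 0.001, 0.001]
ft_force: [-0.8, 0.1, 0.6]
opening: 0.0344
grip_force: 0.1
```

Run:
```python
from h import *
s=state();print(s["ee_pos"],s["ft_force"],s["opening"])
im,d=capture("side");W=cloud("side",d);im2,d2=capture("wrist")
save("s2.png",np.hstack([cv2.resize(im[70:200,230:400],None,fx=2.3,fy=2.3,interpolation=2)[:299],cv2.resize(im2,(400,299))]))
```

```text
[0.56524714 0.27998622 0.14294124] [-0.84282204  0.11829514  0.58899756] 0.034423094236867194
```

View pics/s2.png

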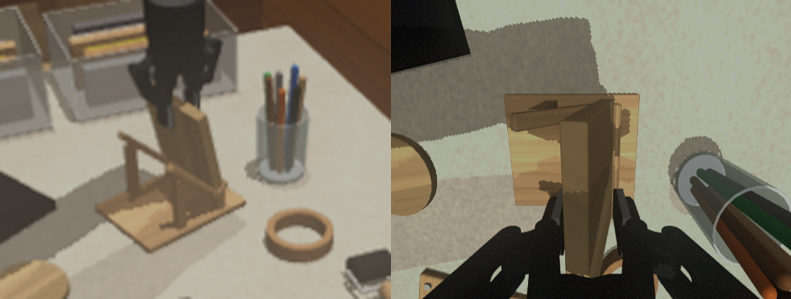

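The side view shows the panel nearly upright on the lip, with the fingers straddling its top edge. I bring it vertical and grip.

send_rows(steps=[[[0.007,0.002,0.005],0,-0.35],[[0.014,0.005,0.009],0,-0.5],[[0.014,0.005,0.009],0,-0.6],[[0.014,0.005,0.009],0,-0.8],[[0.014,0.005,0.009],0,-0.9],[[0.014,0.005,0.009],0,-0.9],[[0.014,0.005,0.009],0,-0.9]], newtons=40)

```text
time: 4.25
ee_pos: [0.5781, 0.2846, 0.1516]
eef_rot: [0.583, 0.812, 0.001, 0.0]
ft_force: [3.0, 0.7, 0.4]
opening: 0.0156
grip_force: 41.1
```

send_rows(steps=[[[0,0,0.02],0,-0.9],[[0,0,0.05],0,-0.9],[[0,0,0.09],0,-0.9],[[-0.01,-0.03,0.12],-0.03,-0.9],[[-0.03,-0.07,0.12],-0.08,-0.9],[[-0.05,-0.12,0.12],-0.12,-0.9],[[-0.07,-0.17,0.12],-0.16,-0.9],[[-0.09,-0.22,0.12],-0.2,-0.9],[[-0.11,-0.27,0.12],-0.24,-0.9],[[-0.13,-0.315,0.12],-0.27,-0.9],[[-0.14,-0.346,0.12],-0.288,-0.9],[[-0.14,-0.346,0.12],-0.288,-0.9]])

```text
time: 5.45
ee_pos: [0.4337, -0.0656, 0.2705]
eef_rot: [0.697, 0.717, -0.002, -0.001]
ft_force: [0.3, 1.3, -1.5]
opening: 0.015
grip_force: 40.9
```

send_rows(steps=[[[0,0,0],0,-0.9],[[0,0,0],0,-0.9]])

```text
time: 5.65
ee_pos: [0.4371, -0.0608, 0.2708]
eef_rot: [0.694, 0.72, -0.0, -0.001]
ft_force: [-0.1, -0.5, -2.2]
opening: 0.0156
grip_force: 40.9
```

Run:
```python
from h import *
s=state();print(s["time"],s["ee_pos"],s["eef_rot"],s["opening"],s["ft_force"])
O=np.array([.4262,-.0618]);e=np.array([np.cos(.037),np.sin(.037)]);g=np.array([-e[1],e[0]])
out=[]
for c in("top","side","wrist"):
  m=camera_model(c);im,d=capture(c);W=cloud(c,d,m);out.append(cv2.resize(im,(390,244)))
  P=W.reshape(-1,3);P=P[np.isfinite(P[:,0])];L=np.c_[(P[:,:2]-O)@e,(P[:,:2]-O)@g,P[:,2]]
  q=L[(abs(L[:,0])<.06)&(abs(L[:,1])<.085)&(L[:,2]>.12)&(L[:,2]<.285)]
  if len(q): print(c,len(q),"pct",np.percentile(q,[1,50,99],axis=0).round(4).tolist())
  for y0 in(-.05,.05):
    k=q[(abs(q[:,1]-y0)<.006)]
    if len(k)>20: print(" y",y0,"x",np.percentile(k[:,0],[2,50,98]).round(4),"z",np.percentile(k[:,2],[2,98]).round(4), "dx/dz",np.polyfit(k[:,2],k[:,0],1)[0].round(3))
  for nm,b in(("fence",(-.04,.01,-.09,.09,.074,.086)),("jaw",(.015,.07,-.055,.055,.055,.075))):
    k=L[(L[:,0]>b[0])&(L[:,0]<b[1])&(L[:,1]>b[2])&(L[:,1]<b[3])&(L[:,2]>b[4])&(L[:,2]<b[5])]
    if len(k)>20: print("  ",nm,len(k),np.percentile(k,[1,99],axis=0).round(4).tolist())
c=np.zeros((490,790,3),np.uint8);c[:244,:390]=out[0];c[:244,395:785]=out[1];c[246:490,:390]=out[2];save("h1.png",c)
```

```text
5.65 [ 0.43712    -0.06083655  0.27080179] [ 6.93664750e-01  7.20297376e-01 -3.27363614e-04 -8.93731808e-04] 0.015575526066822852 [-0.0814451  -0.48074832 -2.15742057]
top 11 pct [[0.0016, 0.052, 0.2325], [0.005, 0.0565, 0.2838], [0.0158, 0.0593, 0.2847]]
   fence 51 [[-0.0165, 0.0558, 0.0753], [-0.0003, 0.0748, 0.0839]]
side 1049 pct [[-0.0102, -0.0612, 0.1684], [0.0032, -0.0319, 0.2284], [0.0298, 0.0555, 0.2846]]
 y -0.05 x [0.0023 0.0031 0.004 ] z [0.1745 0.2843] dx/dz 0.004
 y 0.05 x [0.0022 0.0028 0.0033] z [0.1708 0.2515] dx/dz -0.005
   fence 369 [[-0.0175, -0.0752, 0.0742], [0.0, 0.0731, 0.0823]]
   jaw 210 [[0.0277, -0.0461, 0.0555], [0.0447, 0.0422, 0.0675]]
wrist 5020 pct [[-0.0096, -0.0275, 0.1879], [0.0109, 0.0127, 0.2838], [0.0313, 0.06, 0.285]]
 y 0.05 x [0.0029 0.0107 0.0188] z [0.2836 0.285 ] dx/dz -0.511
   fence 1263 [[-0.0173, -0.0695, 0.0768], [0.0003, 0.0748, 0.0806]]
   jaw 936 [[0.0295, -0.0433, 0.0569], [0.0449, 0.0443, 0.0662]]
```

View pics/h1.png

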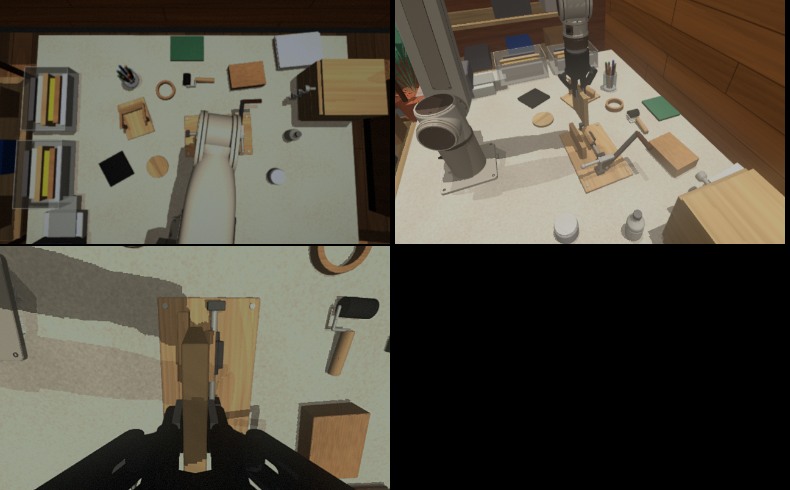

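The panel hangs plumb over the slot, at clamp x 3–19 mm and y ±60 mm, with its bottom at z≈0.164. I lower it about 150 mm.

send_rows(steps=[[[0.001,0,-0.03],0,-0.9],[[0.001,0,-0.06],0,-0.9],[[0.001,0,-0.08],0,-0.9],[[0.001,0,-0.1],0,-0.9],[[0.001,0,-0.12],0,-0.9],[[0.001,0,-0.135],0,-0.9],[[0.001,0,-0.145],0,-0.9],[[0.001,0,-0.15],0,-0.9],[[0.001,0,-0.15],0,-0.9],[[0.001,0,-0.15],0,-0.9]])

```text
time: 6.8
ee_pos: [0.4392, -0.0614, 0.1218]
eef_rot: [0.694, 0.72, 0.0, 0.0]
ft_force: [-0.5, -0.2, -0.7]
opening: 0.0155
grip_force: 40.8
```

send_rows(steps=[[[0,0,-0.001],0,-0.9],[[0,0,-0.002],0,-0.9],[[0,0,-0.002],0,-0.9],[[0,0,-0.002],0,-0.9]])

```text
time: 7.2
ee_pos: [0.4387, -0.0616, 0.1195]
eef_rot: [0.694, 0.72, 0.0, 0.0]
ft_force: [-0.2, 0.0, -1.5]
opening: 0.0154
grip_force: 40.8
```

send_rows(steps=[[[0,0,-0.001],0,-0.9],[[0,0,-0.001],0,-0.9],[[0,0,-0.002],0,-0.9],[[0,0,-0.002],0,-0.9]])

```text
time: 7.6
ee_pos: [0.4385, -0.0615, 0.1172]
eef_rot: [0.694, 0.72, -0.0, -0.0]
ft_force: [0.1, -0.2, -1.8]
opening: 0.0158
grip_force: 40.8
```

send_rows(steps=[[[0,0,-0.001],0,-0.9],[[0,0,-0.001],0,-0.9],[[0,0,-0.002],0,-0.9],[[0,0,-0.002],0,-0.9]])

```text
time: 8.0
ee_pos: [0.4389, -0.0617, 0.1164]
eef_rot: [0.694, 0.72, 0.0, 0.0]
ft_force: [-2.2, -1.1, 6.9]
opening: 0.0155
grip_force: 42.2
```

```bash
cat > p.py <<'E'
from h import *
s=state();print(s["time"],s["ee_pos"],s["opening"],s["ft_force"])
O=np.array([.4262,-.0618]);e=np.array([np.cos(.037),np.sin(.037)]);g=np.array([-e[1],e[0]])
for c in("side","wrist","top"):
  m=camera_model(c);im,d=capture(c);W=cloud(c,d,m)
  P=W.reshape(-1,3);P=P[np.isfinite(P[:,0])];L=np.c_[(P[:,:2]-O)@e,(P[:,:2]-O)@g,P[:,2]]
  q=L[(L[:,0]>-.005)&(L[:,0]<.035)&(abs(L[:,1])<.085)&(L[:,2]>.09)&(L[:,2]<.145)]
  if len(q): print(c,len(q),"y",np.percentile(q[:,1],[1,99]).round(4),"z",q[:,2].max().round(4))
  for y0 in(-.05,0,.05):
    k=q[(abs(q[:,1]-y0)<.008)]
    if len(k)>15: print(" y",y0,"x",np.percentile(k[:,0],[2,50,98]).round(4),"z",np.percentile(k[:,2],[2,98]).round(4))
E
python3 p.py
```

```text
8.0 [ 0.43886552 -0.06165495  0.11635813] 0.015465332475848912 [-2.18476869 -1.06160416  6.94723284]
side 446 y [-0.0625  0.0217] z 0.145
 y -0.05 x [0.0038 0.0064 0.0197] z [0.0926 0.1331]
 y 0 x [-0.004   0.018   0.0337] z [0.1001 0.1442]
wrist 12340 y [-0.0288  0.0585] z 0.145
 y 0 x [-0.0043  0.0135  0.0326] z [0.108  0.1443]
 y 0.05 x [0.0045 0.012  0.0197] z [0.1294 0.1321]
top 24 y [0.0497 0.0578] z 0.1332
 y 0.05 x [0.0035 0.0124 0.0188] z [0.1285 0.1329]
```

The panel is on the bed (contact force about 7 N, top at z≈0.132). I release it gently and rise.

send_rows(steps=[[[0,0,0.001],0,-0.9],[[0,0,0.001],0,-0.5],[[0,0,0.001],0,-0.4],[[0,0,0.001],0,-0.25],[[0,0,0.001],0,-0.1],[[0,0,0.001],0,-0.1],[[0,0,0.02],0,-0.1],[[0,0,0.05],0,-0.1],[[0,0,0.09],0,-0.1],[[0,0,0.12],0,-0.1]])

```text
time: 9.15
ee_pos: [0.4389, -0.0616, 0.2373]
eef_rot: [0.694, 0.72, 0.0, 0.001]
ft_force: [0.6, 0.4, -0.4]
opening: 0.0382
grip_force: 0.0
```

```bash
python3 p.py
```

```text
9.15 [ 0.43891503 -0.06155893  0.23732705] 0.03822687637967887 [ 0.63231346  0.389016   -0.35841064]
side 525 y [-0.0622  0.0569] z 0.1345
 y -0.05 x [0.0037 0.0055 0.0194] z [0.0917 0.1331]
 y 0 x [0.0037 0.0062 0.019 ] z [0.0913 0.1335]
 y 0.05 x [0.0038 0.0052 0.0184] z [0.0928 0.1333]
wrist 3175 y [-0.0594  0.0584] z 0.133
 y -0.05 x [0.0045 0.0118 0.0192] z [0.1297 0.1321]
 y 0 x [0.0044 0.0121 0.0198] z [0.1291 0.1322]
 y 0.05 x [0.0045 0.0117 0.0196] z [0.1293 0.1322]
top 20 y [0.0522 0.0578] z 0.1339
 y 0.05 x [0.0036 0.0112 0.019 ] z [0.1272 0.1339]
```

The panel stands free at clamp x 4–20 mm, centred along the fence. Next comes the catch: I shut the fingers and descend on the panel side of the thumb pin.

send_rows(steps=[[[-0.01,-0.04,0],0,-1],[[-0.02,-0.08,0],0,-1],[[-0.032,-0.123,0],0,-1],[[-0.032,-0.123,-0.04],0,-1],[[-0.032,-0.123,-0.08],0,-1],[[-0.032,-0.123,-0.12],0,-1],[[-0.032,-0.123,-0.15],0,-1],[[-0.032,-0.123,-0.165],0,-1],[[-0.032,-0.123,-0.165],0,-1]])

```text
time: 10.2
ee_pos: [0.4032, -0.183, 0.0667]
eef_rot: [0.694, 0.72, -0.001, -0.004]
ft_force: [0.5, 0.2, -0.3]
opening: -0.0
grip_force: 0.0
```

send_rows(steps=[[[0,-0.015,0],0,-1],[[0.001,-0.025,0],0,-1],[[0.001,-0.035,-0.003],0,-1],[[0.002,-0.045,-0.008],0,-1],[[0.002,-0.055,-0.012],0,-1],[[0.003,-0.065,-0.015],0,-1],[[0.003,-0.072,-0.015],0,-1],[[0.003,-0.072,-0.015],0,-1],[[0.003,-0.072,-0.015],0,-1]])

```text
time: 11.1
ee_pos: [0.4085, -0.2448, 0.051]
eef_rot: [0.691, 0.722, 0.01, -0.01]
ft_force: [9.8, 28.7, -12.3]
opening: -0.0
grip_force: 13.9
```

send_rows(steps=[[[0,0.02,0],0,-1],[[0,0.03,0.05],0,-1],[[0,0.03,0.1],0,-1],[[0,0.03,0.15],0,-1],[[0,0.03,0.2],0,-1],[[0,0.03,0.2],0,-1]])

```text
time: 11.7
ee_pos: [0.413, -0.2289, 0.2626]
eef_rot: [0.694, 0.72, 0.002, 0.007]
ft_force: [0.6, -0.5, -1.5]
opening: 0.0003
grip_force: 0.0
```

```bash
python3 p.py
python3 - <<'E'
from h import *
m=camera_model("wrist");im,d=capture("wrist");W=cloud("wrist",d,m)
im2,d2=capture("side")
save("c1.png",np.hstack([cv2.resize(im,(480,300)),cv2.resize(im2[190:320,260:400],(310,300))]))
O=np.array([.4262,-.0618]);e=np.array([np.cos(.037),np.sin(.037)]);g=np.array([-e[1],e[0]])
P=cloud("side",d2).reshape(-1,3);P=P[np.isfinite(P[:,0])];L=np.c_[(P[:,:2]-O)@e,(P[:,:2]-O)@g,P[:,2]]
h=L[(L[:,0]>.14)&(L[:,0]<.21)&(L[:,1]<-.15)&(L[:,1]>-.26)&(L[:,2]>.12)&(L[:,2]<.18)];print("handle",len(h),np.percentile(h,[2,50,98],axis=0).round(4))
E
```

```text
11.7 [ 0.41303221 -0.22890686  0.26260038] 0.00025776645430922906 [ 0.60222506 -0.53977408 -1.52079592]
side 309 y [-0.0623  0.0536] z 0.1336
 y -0.05 x [0.0036 0.0046 0.0114] z [0.0925 0.1332]
 y 0 x [0.0036 0.0044 0.005 ] z [0.0909 0.1279]
wrist 1864 y [-0.0611 -0.0185] z 0.133
 y -0.05 x [0.0039 0.0103 0.0194] z [0.0964 0.1321]
top 309 y [-0.0594  0.0575] z 0.1366
 y -0.05 x [0.0044 0.0121 0.0175] z [0.127  0.1358]
 y 0 x [0.0039 0.0114 0.019 ] z [0.127  0.1345]
 y 0.05 x [0.0032 0.011  0.0188] z [0.127  0.1349]
handle 390 [[ 0.1425 -0.2305  0.1304]
 [ 0.1588 -0.1873  0.1556]
 [ 0.1712 -0.1512  0.1603]]
```

View pics/c1.png

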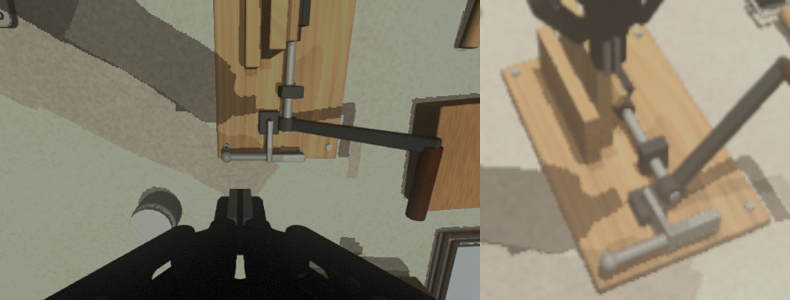

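The catch lies flat on the right (wrist view around (265,155)), and the panel hasn't moved. I go astride the handle.

send_rows(steps=[[[0.04,-0.005,0],0,-0.1],[[0.08,-0.01,0],0,-0.06],[[0.12,-0.015,0],0,-0.06],[[0.16,-0.02,0],0,-0.06],[[0.187,-0.024,0],0,-0.06],[[0.187,-0.024,0],0,-0.06],[[0.187,-0.024,-0.04],0,-0.06],[[0.187,-0.024,-0.08],0,-0.06],[[0.187,-0.024,-0.109],0,-0.06],[[0.187,-0.024,-0.109],0,-0.06]])

```text
time: 12.95
ee_pos: [0.5916, -0.2488, 0.1393]
eef_rot: [0.694, 0.72, -0.003, -0.007]
ft_force: [-1.0, 0.5, -0.4]
opening: 0.0404
grip_force: 0.0
```

send_rows(steps=[[[-0.011,0,0],0,-0.06],[[-0.025,-0.001,0.012],0,-0.06],[[-0.038,-0.001,0.021],0,-0.06],[[-0.053,-0.002,0.029],0,-0.06],[[-0.068,-0.003,0.037],0,-0.06],[[-0.085,-0.003,0.042],0,-0.06],[[-0.101,-0.004,0.046],0,-0.06],[[-0.115,-0.004,0.048],0,-0.06],[[-0.13,-0.005,0.049],0,-0.06],[[-0.143,-0.005,0.049],0,-0.06],[[-0.143,-0.005,0.049],0,-0.06],[[-0.143,-0.005,0.049],0,-0.06]])

```text
time: 14.15
ee_pos: [0.4574, -0.2561, 0.2]
eef_rot: [0.694, 0.72, 0.003, 0.006]
ft_force: [7.8, 1.6, 6.1]
opening: 0.0402
grip_force: 4.1
```

```bash
cat > l.py <<'E'
from h import *
import sys
im2,d2=capture("side");im,d=capture("wrist")
save(sys.argv[1],np.hstack([cv2.resize(im,(480,300)),cv2.resize(im2[130:310,250:420],(310,300))]))
O=np.array([.4262,-.0618]);e=np.array([np.cos(.037),np.sin(.037)]);g=np.array([-e[1],e[0]])
for c,D in(("side",d2),):
  P=cloud(c,D).reshape(-1,3);P=P[np.isfinite(P[:,0])];L=np.c_[(P[:,:2]-O)@e,(P[:,:2]-O)@g,P[:,2]]
  h=L[(abs(L[:,0]-.04)<.1)&(L[:,1]<-.214)&(L[:,1]>-.25)&(L[:,2]>.15)&(L[:,2]<.22)];print("handle end",len(h),np.percentile(h,[2,50,98],axis=0).round(4) if len(h) else'')
E
python3 p.py; python3 l.py l1.png
```

```text
14.15 [ 0.45737979 -0.25613149  0.19998441] 0.04021637249914732 [7.77713588 1.57351161 6.13661587]
side 477 y [-0.062  0.057] z 0.1341
 y -0.05 x [0.0003 0.0011 0.0072] z [0.094  0.1331]
 y 0 x [0.0003 0.0018 0.016 ] z [0.0952 0.1336]
 y 0.05 x [0.0005 0.0021 0.0157] z [0.0946 0.1331]
wrist 246 y [-0.0617 -0.0602] z 0.1103
top 306 y [-0.0594  0.0576] z 0.1382
 y -0.05 x [-0.0002  0.0072  0.0149] z [0.1085 0.1347]
 y 0 x [0.0013 0.0068 0.0143] z [0.1274 0.1354]
 y 0.05 x [0.0006 0.0082 0.0142] z [0.1255 0.1343]
handle end 112 [[ 0.0264 -0.2312  0.1937]
 [ 0.0334 -0.2268  0.2046]
 [ 0.043  -0.2145  0.2092]]
```

View pics/l1.png

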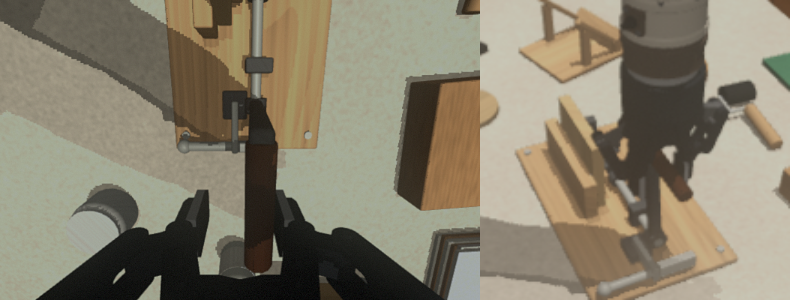

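The panel is pressed against the fence (x 0–16 mm) and the lever is near its stop. I pull a little further and check that it has seated.

send_rows(steps=[[[-0.003,0,0],0,-0.06],[[-0.006,0,0],0,-0.06],[[-0.006,0,0],0,-0.06],[[-0.006,0,0],0,-0.06]])

```text
time: 14.8
ee_pos: [0.4547, -0.2563, 0.1999]
eef_rot: [0.693, 0.721, 0.005, 0.008]
ft_force: [16.5, 2.2, 0.9]
opening: 0.0399
grip_force: 8.2
```

send_rows(steps=[[[-0.002,0,0],0,-0.06],[[-0.004,0,0],0,-0.06],[[-0.004,0,0],0,-0.06],[[-0.004,0,0],0,-0.06]])

```text
time: 15.2
ee_pos: [0.4539, -0.2563, 0.1999]
eef_rot: [0.693, 0.721, 0.008, 0.01]
ft_force: [25.2, 1.9, -4.6]
opening: 0.0403
grip_force: 12.7
```

```bash
python3 l.py l2.png; python3 p.py
```

```text
handle end 110 [[ 0.0234 -0.2307  0.1924]
 [ 0.0293 -0.2259  0.2046]
 [ 0.039  -0.2144  0.2091]]
15.3 [ 0.45394652 -0.25631345  0.19991942] 0.04021876118597222 [25.35147994  1.58755125 -5.25277423]
side 434 y [-0.062  0.057] z 0.1346
 y -0.05 x [0.0004 0.0009 0.0018] z [0.0906 0.1324]
 y 0 x [0.0004 0.0014 0.0161] z [0.0907 0.1333]
 y 0.05 x [0.0003 0.0022 0.0155] z [0.0917 0.1334]
wrist 226 y [-0.0617 -0.0608] z 0.1094
top 309 y [-0.0592  0.0577] z 0.1364
 y -0.05 x [-0.0002  0.0072  0.0148] z [0.1075 0.1344]
 y 0 x [0.0008 0.0067 0.0142] z [0.1166 0.1359]
 y 0.05 x [0.0006 0.0082 0.0141] z [0.1283 0.1354]
```

The last 4 mm of command moved the tool only 0.8 mm while the force rose to 25 N, against a 10 N spring. The bar is at x≈31 mm (32 expected), so the lever is on its stop. I hand in.

```bash
python3 -c "
from workcell import *
print(job_done())"
```

```text
the job is handed in; nothing more can be done
None
```

I handed the job in at about 15 s of the 70 s allowed: the panel stands in the slot pressed against the fence, the catch is flipped flat to the right, and the arm is holding the lever at its stop.

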